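Nest the stacking sample beakers

TASK

Stack the three full-size steel beakers on the lab bench: the one on the round cork pad stays where it is, and the other two of the same size are nested into it, one in the other, in either order, upright and each fully home with its shoulder on the rim below. Leave the smaller look-alike beaker where it stands, and leave the finished stack standing on the pad.

Things in the scene. Friction and masses are not known exactly. Their poses are not given: they have to be found in the camera images.
- base_mid (a point): Base of the stack: steel beaker, mouth up, loose on a fixed cork pad (110 mm across, 6 mm thick). 82 mm high: hollow body 38 mm high, tapering from 48 mm across at its top to 40 at the foot, then a flat shoulder out to a straight collar 44 mm high, 60 mm across outside, 54 inside. Origin on the upright axis (z), 41 mm above its foot.
- cup_a_mid (a point): Beaker to be nested, same size and shape as the base, 0.1 to 0.2 kg, mouth up on the bench. Origin on its upright axis (z), 41 mm above its foot. Its 60 mm collar can be gripped from above. Fully home, its shoulder rests on the rim of the beaker below: it sits 44 mm higher than that one, and its whole collar stays free above that rim.
- cup_b_mid (a point): The other beaker to be nested, identical to cup_a: 82 mm high, collar 60 mm across and 44 mm high above a tapered 38 mm body, 0.1 to 0.2 kg, mouth up on the bench. Origin on its upright axis (z), 41 mm above its foot. It nests the same way, 44 mm higher than the beaker below.
- small_mid (a point): Bystander, left alone: smaller steel beaker of the same form, 61 mm high, collar 44 mm across, mouth up on the bench. Origin on its upright axis (z), 30 mm above its foot.
Mind the look-alikes: they are no part of the job. Leave any purple look-alike of the part that bears small_mid alone.

How it is judged (in metres and radians):
At the end, for the whole second after the job is handed in: Both loose full-size beakers nested on the pad beaker, either order: each 39-50 mm above the one below, within 12 mm of its axis; all beakers upright within 0.12 rad, the stack at rest; the base moved under 35 mm, the small beaker under 30 mm (((horizontal distance between cup_a_mid and base_mid below 0.012 m and z of cup_a_mid in the frame of base_mid between 0.039 and 0.05 m and horizontal distance between cup_b_mid and cup_a_mid below 0.012 m and z of cup_b_mid in the frame of cup_a_mid between 0.039 and 0.05 m) or (horizontal distance between cup_b_mid and base_mid below 0.012 m and z of cup_b_mid in the frame of base_mid between 0.039 and 0.05 m and horizontal distance between cup_a_mid and cup_b_mid below 0.012 m and z of cup_a_mid in the frame of cup_b_mid between 0.039 and 0.05 m)) and distance of base_mid from where it was at the start of the episode below 0.035 m and distance of small_mid from where it was at the start of the episode below 0.03 m and angle between each of base_mid, cup_a_mid, cup_b_mid, small_mid's own z axis and vertical below 0.12 rad and linear speed of each of base, cup_a, cup_b below 0.02 m/s); the robot touches nothing.
It also fails if it takes over 58 s, if anything falls off the work surface, if the arm or the gripper's body presses on something with over 40 N, if the wrist force passes 120 N, or if a joint passes its speed limit or range.

ROBOT

A 6-joint arm with a two-finger parallel gripper is mounted at the origin on the work surface. World frame = base frame: x ahead of the robot, y to its left, z up, the work surface at z = 0. Lengths are in mm, angles in rad, forces in N, time in s.
With the tool pointing down it reaches from about 350 to 775 mm from the base axis. Payload 7.3 kg.
Tool frame: the origin (TCP) lies at the very end of the fingers, on their centre line; the grasp point (between the pads) lies 19 mm behind it; z points along the fingers, y is the line along which they close (so a half turn about z gives the same grasp; the last joint's range is limited). The gripper opens to 92 mm and grips with 3 to 60 N. Pads are 19 mm wide; open, the fingers measure 130 mm over their backs; the gripper's body (75 mm by 190 mm) begins 47 mm behind the grasp point.
Start: joints at [1.155, 0.342, 1.524, -0, 1.275, -0.146], TCP at [139.917, 506.032, 226.741] pointing down, gripper open.
Joint ranges: [-2.53, 2.53], [-0.77, 2.02], [0.04, 2.7], [-1, 4.14], [0.28, 2.66], [-3.11, 3.11]. Speed limits (rad/s): [2.57, 2.57, 3.14, 3.14, 3.14, 3.14].

INTERFACE

Orientations are given as [roll, pitch, yaw] about the fixed x, y, z axes, in that order (R = Rz(yaw) Ry(pitch) Rx(roll)).
In Python, from plant import bot gives the robot as it stands.
- The arm moves only by the tool apply_moves, never from a script. Its argument "motion" is text: rows parted by semicolons, each of 4 numbers parted by spaces: the shift along the tool's x, y, z in m, then the turn about the tool's z in degrees. A call has 1 to 8 rows; each row shifts and turns the commanded pose from where the row before left it, along the tool's axes as they then stand; what a row does not reach is not made up. A row lasts 1/8 s, in which the tool goes at most 62.5 mm and 10.7 degrees, less where a joint would pass 70% of its speed; a pose out of reach is approached as far as the arm can. A call with a gripper value outside its range is refused whole. "fingers" is the opening, from -1 (shut) to 1 (fully open), set as the call begins (left out, the last holds). The fingers move at their own pace and stop on an object; the grip force is fixed at half the most. Time passes only in rows, so rows that do not move let the fingers close. It gives the time, the measured TCP pose, the force, the opening and the grip force at its end, in the units of the state.
- bot.get_obs(): the state, without advancing time (a new reading comes with each control period).
- bot.capture(name): name is "side" or "top" or "wrist"; returns a dict with "img" (480x640x3 uint8, blue, green, red), "range_z" (480x640 float32, mm along the optical axis (not along the pixel's ray), 0 where there is no reading), "fx", "fy", "cx", "cy" (pixels), "D" ([k1, k2, p1, p2, k3] as OpenCV has them; the pictures are not rectified), "world_from_camera" (4x4, takes a point from camera to world coordinates); the wrist camera has in their place "mount" (4x4, takes a point from camera to tool coordinates, whose origin is the TCP and whose axes are the flange's). Camera axes: x right, y down, z forward; pixel columns grow to the right and rows downward; lengths in mm; the calibration is good to about 2 mm. A picture is of the moment at which its call begins: read the wrist's pose just before it.
- bot.close_job(): hands the job in; it is judged then, once.
Trained networks look in a picture, given as the dict that the camera call returned (one of the last four; its "shot" number tells which), for a name from the list of things; names that differ only in an ending like _2 or _b are one class to them, and where a whole thing is asked for, a point or a joint stands for the part that bears it (a point fixed in the world has none). Each returns a list of dicts, best first, with "p" (0 to 1); they miss things now and then, are a little off and sometimes report something else, mostly with a low value. They report only what shows in the picture. A call takes as long as a camera call. They do not tell look-alikes from the thing itself.
- bot.cut_out(picture, thing): "pixels" (480x640 bool, what is visible of it) and "point" ([column, row] in pixels, amid what is visible of it).
The state is a dict: "time": time; "joint_positions": joint angles; "dq": joint speeds; "tau": joint torques, N m; "tool_pos": TCP position; "tcp_rot": TCP orientation; "contact_force": force on the tool from outside, world axes, zero at the start; "moment": the same for the moment, N m; "grip_width": finger opening in mm; "finger_force": force on a finger pad.
Only numpy, scipy, OpenCV 4.12 (cv2) and the standard library are available. Lean on these libraries where they do the work, as an engineer would, in place of code of your own. Each camera call takes 0.05 s, during which the arm holds its last target. There are 200 camera calls.

## Working session

There is one attempt and no reset: what is moved stays moved. The work goes in short steps, Python scripts to look and compute and a tool call to move; the robot and the scene stay as the last step left them, time stands still between calls to the robot, and variables do not carry over. Pictures are saved under pics/ and viewed, at most 10 in all, crops included, and the job is handed in when it is done.

Besides the shell and the picture viewer there is one more tool, called as name(argument=value, ...), one argument or row to a line, values as JSON. apply_moves: Moves the arm, as the interface text tells. Its arguments: {"type":"object","properties":{"motion":{"type":"string"},"fingers":{"type":"number"}},"required":["motion"]}

```bash
mkdir -p pics; cat > h.py <<'E'
import numpy as np, cv2
from plant import bot
def cloud(c, mask, T):
    v,u=np.nonzero(mask&(c["range_z"]>0)); z=c["range_z"][v,u]
    K=np.array([[c["fx"],0,c["cx"]],[0,c["fy"],c["cy"]],[0,0,1]])
    n=cv2.undistortPoints(np.stack([u,v],1).astype(np.float64)[:,None],K,np.array(c["D"],float))[:,0]
    P=np.c_[n*z[:,None],z,np.ones(len(z))]
    return (P@np.array(T).T)[:,:3]
E
python3 - <<'E'
from h import *
print({k:np.round(v,3) for k,v in bot.get_obs().items()})
ims=[]
for n in("top","side"):
    c=bot.capture(n); ims.append(c["img"])
    for t in("base_mid","cup_a_mid","small_mid"):
        for d in bot.cut_out(c,t):
            P=cloud(c,d["pixels"],c["world_from_camera"])
            if len(P)==0: print(n,t,d["p"],d["point"]);continue
            zt=np.percentile(P[:,2],98); R=P[P[:,2]>zt-6]
            (x,y),r=cv2.minEnclosingCircle(R[:,:2].astype(np.float32))
            print(n,t,round(d["p"],2),np.round(d["point"]),"ztop",round(zt),"c",round(x),round(y),"r",round(r),len(R))
cv2.imwrite("pics/a.png",cv2.resize(np.vstack(ims),(400,600)) if 0 else cv2.resize(np.hstack(ims),(800,300)))
E
```

```text
{'time': np.float64(0.0), 'joint_positions': array([ 1.155,  0.343,  1.525, -0.   ,  1.275, -0.146]), 'dq': array([-0.   ,  0.   ,  0.   ,  0.001, -0.   ,  0.001]), 'tau': array([-2.0000e-03, -4.3125e+01, -2.4422e+01,  7.2000e-02,  5.6000e-02,
       -0.0000e+00]), 'tool_pos': array([139.736, 505.633, 226.03 ]), 'tcp_rot': array([-3.14 , -0.   ,  2.872]), 'contact_force': array([-0.914,  0.637,  0.063]), 'moment': array([-0.03 , -0.056,  0.028]), 'finger_force': np.float64(0.0), 'grip_width': np.float64(91.814)}
top base_mid 0.88 [307. 279.] ztop 90 c 474 46 r 30 126
top cup_a_mid 0.93 [275. 181.] ztop 84 c 669 108 r 30 129
top small_mid 0.76 [200. 287.] ztop 64 c 459 261 r 21 79
top small_mid 0.73 [159. 257.] ztop 63 c 520 343 r 22 102
top small_mid 0.73 [242. 227.] ztop 64 c 574 173 r 22 98
side base_mid 0.92 [370. 252.] ztop 89 c 474 47 r 30 271
side cup_a_mid 0.33 [344. 168.] ztop 82 c 549 -223 r 32 159
side small_mid 0.75 [297. 309.] ztop 63 c 574 171 r 22 220
side small_mid 0.65 [314. 420.] ztop 63 c 519 343 r 23 350
side small_mid 0.62 [307. 358.] ztop 63 c 547 254 r 22 282
side small_mid 0.58 [366. 366.] ztop 63 c 458 259 r 23 298
side small_mid 0.18 [250. 272.] ztop 83 c 670 108 r 31 276
```

View pics/a.png

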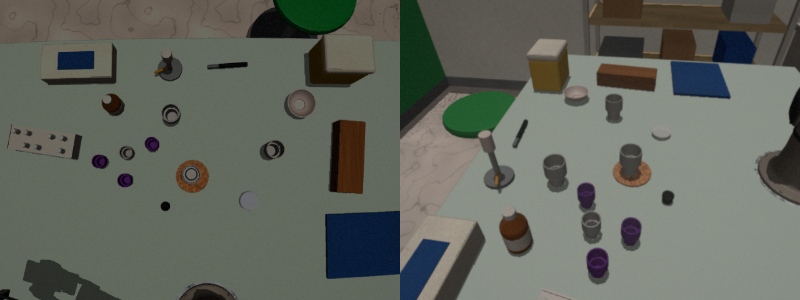

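The full-size beakers are at about (669,108) and (549,-223), the pad beaker at (474,46). The small steel one at (547,254) stands among three purple ones.

apply_moves(
  motion="0 0 0 -7.7; 0 0 0 -7.7; -0.038 -0.0285 0 0; -0.038 -0.0285 0 0; -0.038 -0.0285 0 0; -0.038 -0.0285 0 0; -0.038 -0.0285 0 0; -0.038 -0.0285 0 0",
  fingers=1,
)

```text
time: 1.4
tool_pos: [368.9, 333.8, 226.9]
tcp_rot: [3.141, 0.0, 3.141]
contact_force: [-0.1, 0.4, 0.1]
grip_width: 91.8
finger_force: 0.0
```

apply_moves(
  motion="-0.038 -0.0285 0 0; -0.038 -0.0285 0 0; -0.038 -0.0285 0 0; -0.038 -0.0285 0 0; -0.038 -0.0285 0 0; -0.038 -0.0285 0 0; -0.038 -0.0285 0 0; 0 0 0 0",
)

```text
time: 2.4
tool_pos: [635.4, 132.4, 225.5]
tcp_rot: [-3.141, -0.0, 3.137]
contact_force: [-0.5, 0.1, 0.7]
grip_width: 91.9
finger_force: 0.0
```

```bash
cat >> h.py <<'E'
from scipy.spatial.transform import Rotation
from scipy.optimize import least_squares
def wrist(things, save):
    o=bot.get_obs(); c=bot.capture("wrist")
    T=np.eye(4); T[:3,:3]=Rotation.from_euler("xyz",o["tcp_rot"]).as_matrix(); T[:3,3]=o["tool_pos"]
    T=T@np.array(c["mount"]); print("tcp",np.round(o["tool_pos"],1))
    for t in things:
        for d in bot.cut_out(c,t):
            P=cloud(c,d["pixels"],T)
            if len(P)<20: print(t,d["p"],d["point"],len(P));continue
            zt=np.percentile(P[:,2],95); R=P[abs(P[:,2]-zt)<4]
            (x,y),r=cv2.minEnclosingCircle(R[:,:2].astype(np.float32))
            f=least_squares(lambda q:np.hypot(*(R[:,:2]-q[:2]).T)-q[2],[x,y,r],loss="soft_l1").x
            print(t,round(d["p"],2),np.round(d["point"]),"ztop",round(zt),"enc",np.round([x,y,r],1),"fit",np.round(f,1),len(R))
    cv2.imwrite(save,c["img"])
E
python3 -c "
from h import *
wrist(['cup_a_mid'],'pics/w1.png')"
```

```text
tcp [635.4 132.4 225.5]
cup_a_mid 0.81 [285. 261.] ztop 81 enc [668.3 108.5  30. ] fit [667.7 108.5  28.1] 878
cup_a_mid 0.58 [466. 109.] ztop 60 enc [546.8 255.   22.3] fit [546.9 254.6  20.3] 811
```

View pics/w1.png

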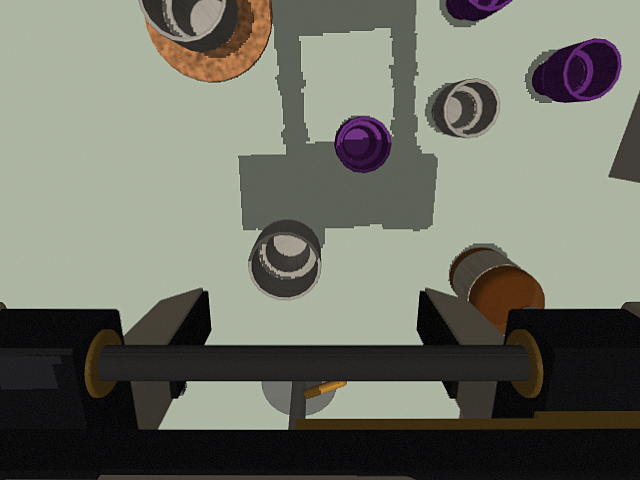

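The cup at pixel (285,261) is clear of the burner and bottle, so I'm going down over it.

apply_moves(
  motion="-0.033 -0.024 0 0; 0 0 0.04 0; 0 0 0.04 0; 0 0 0.03 0;0 0 0 0",
)

```text
time: 3.12
tool_pos: [664.2, 112.1, 114.5]
tcp_rot: [-3.142, -0.006, -3.141]
contact_force: [0.3, -0.4, 0.3]
grip_width: 91.7
finger_force: 0.0
```

apply_moves(
  motion="-0.004 -0.0035 0 0; 0 0 0 0; 0 0 0 0",
)

```text
time: 3.5
tool_pos: [671.0, 107.5, 118.0]
tcp_rot: [3.141, 0.002, 3.14]
contact_force: [-0.6, 0.4, 0.4]
grip_width: 91.8
finger_force: 0.0
```

apply_moves(
  motion="0.002 0 0.03 0; 0 0 0.03 0; 0 0 0.008 0; 0 0 0 0; 0 0 0 0; 0 0 0 0",
)

```text
time: 4.25
tool_pos: [669.2, 107.6, 50.0]
tcp_rot: [3.141, 0.002, 3.141]
contact_force: [-0.9, 1.3, -0.1]
grip_width: 92.3
finger_force: 0.0
```

apply_moves(
  motion="0 0.001 0 0; 0 0 0 0; 0 0 0 0; 0 0 0 0; 0 0 0 0; 0 0 0 0; 0 0 0 0; 0 0 0 0",
  fingers=-1,
)

```text
time: 5.25
tool_pos: [668.5, 108.5, 48.7]
tcp_rot: [3.141, -0.0, 3.141]
contact_force: [0.2, 0.0, 0.7]
grip_width: 59.6
finger_force: 30.0
```

apply_moves(
  motion="0 0 -0.03 0; 0 0 -0.05 0; 0 0 -0.05 0; 0.039 -0.0124 0 0; 0.039 -0.0124 0 0; 0.039 -0.0124 0 0; 0.039 -0.0124 0 0; 0.0385 -0.0124 0 0",
)

```text
time: 6.25
tool_pos: [472.4, 46.4, 178.6]
tcp_rot: [3.142, -0.0, 3.141]
contact_force: [0.6, 0.3, -1.3]
grip_width: 59.4
finger_force: 30.0
```

apply_moves(
  motion="0 0 0 0; 0 0 0 0; 0 0 0 0; 0 0 0 0",
)

```text
time: 6.75
tool_pos: [474.5, 46.9, 178.5]
tcp_rot: [3.141, -0.0, 3.141]
contact_force: [-0.2, 0.1, -1.9]
grip_width: 59.3
finger_force: 30.0
```

```bash
python3 -c "
from h import *
c=bot.capture('side'); print(c['img'].shape)
cv2.imwrite('pics/s1.png',cv2.resize(c['img'][120:320,270:470],(600,600)))"
```

```text
(480, 640, 3)
```

View pics/s1.png

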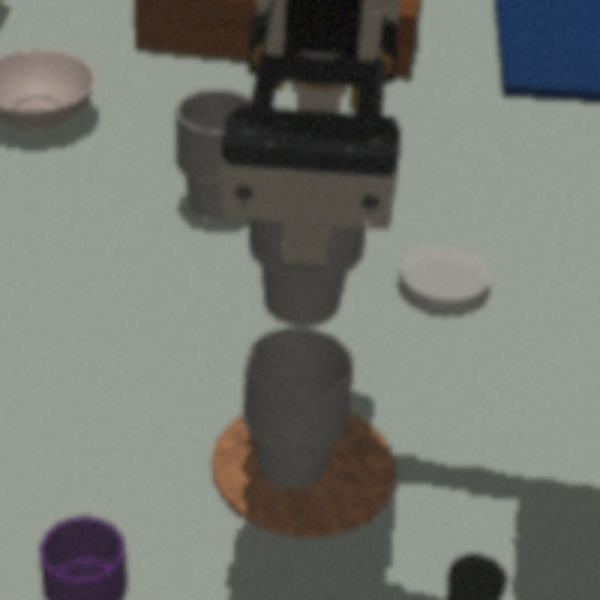

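The crop shows the held cup at (305,265) hanging straight over the base beaker at (299,400). I'm lowering it.

apply_moves(
  motion="0 0 0.025 0; 0 0 0.015 0; 0 0 0.01 0; 0 0 0.01 0; 0 0 0.01 0; 0 0 0 0; 0 0 0 0",
)

```text
time: 7.68
tool_pos: [474.2, 46.7, 109.0]
tcp_rot: [3.142, 0.001, 3.141]
contact_force: [0.4, -0.4, -2.1]
grip_width: 59.1
finger_force: 30.0
```

apply_moves(
  motion="0 0 0.004 0; 0 0 0.003 0; 0 0 0.002 0; 0 0 0 0; 0 0 0 0",
)

```text
time: 8.3
tool_pos: [474.0, 46.7, 99.8]
tcp_rot: [3.142, 0.0, 3.141]
contact_force: [0.3, -0.7, -2.1]
grip_width: 59.3
finger_force: 30.0
```

apply_moves(
  motion="0 0 0.001 0; 0 0 0.001 0; 0 0 0 0; 0 0 0 0",
)

```text
time: 8.8
tool_pos: [474.3, 46.7, 98.6]
tcp_rot: [3.142, 0.001, 3.141]
contact_force: [-1.7, 0.5, 6.6]
grip_width: 58.9
finger_force: 30.0
```

Contact came at the expected height, so I'm releasing and backing off.

apply_moves(
  motion="0 0 0 0; 0 0 0 0; 0 0 0 0; 0 0 0 0; 0 0 0 0; 0 0 0 0",
  fingers=1,
)

```text
time: 9.55
tool_pos: [474.0, 46.7, 97.7]
tcp_rot: [3.142, -0.0, 3.141]
contact_force: [-1.0, 0.0, 0.1]
grip_width: 91.7
finger_force: 0.0
```

apply_moves(
  motion="0 0 -0.03 0; 0 0 -0.05 0; 0 0 -0.05 0; -0.03 0.04 0 0; -0.03 0.04 0 0; -0.02 0.02 0 0; 0 0 0 0; 0 0 0 0",
)

```text
time: 10.55
tool_pos: [553.4, 146.1, 227.4]
tcp_rot: [-3.141, -0.001, 3.141]
contact_force: [-0.1, -0.9, -0.4]
grip_width: 91.8
finger_force: 0.0
```

```bash
python3 -c "
from h import *
wrist(['base_mid','cup_a_mid'],'pics/w2.png')
c=bot.capture('side')
for d in bot.cut_out(c,'cup_a_mid'):
    print(d['p'],d['point'])
cv2.imwrite('pics/s2.png',cv2.resize(c['img'][120:320,270:470],(600,600)))"
```

```text
tcp [553.4 146.1 227.4]
base_mid 0.86 [220. 121.] ztop 85 enc [471.5  63.8  23.8] fit [474.1  45.7  29.9] 100
cup_a_mid 0.76 [157. 121.] ztop 131 enc [474.5  46.7  30.2] fit [474.5  47.3  28. ] 1790
```

View pics/s2.png

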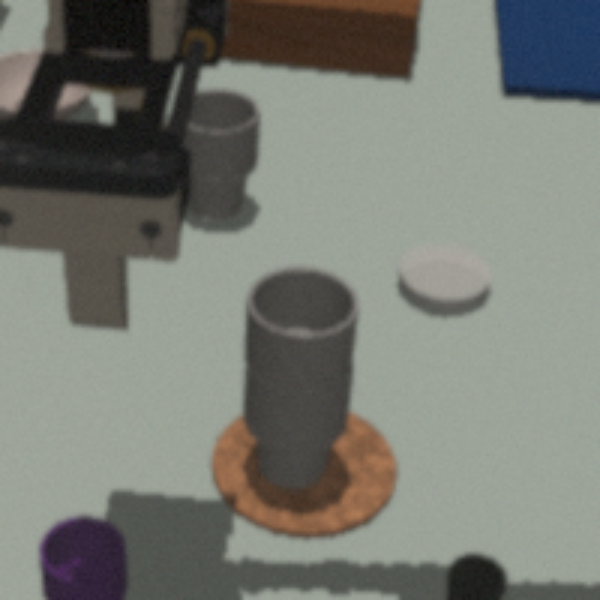

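The first cup is home: its rim is at z 131 and centred at (474.5,46.7). Next is the other cup.

apply_moves(
  motion="-0.004 -0.044 0 0; -0.004 -0.044 0 0; -0.004 -0.044 0 0; -0.004 -0.044 0 0; -0.004 -0.044 0 0; -0.004 -0.044 0 0; -0.004 -0.044 0 0; -0.004 -0.044 0 0",
)

```text
time: 11.8
tool_pos: [585.4, -207.2, 228.0]
tcp_rot: [-3.142, 0.0, 3.14]
contact_force: [0.1, 0.3, -0.4]
grip_width: 92.1
finger_force: 0.0
```

apply_moves(
  motion="0 0 0 0; 0 0 0 0; 0 0 0 0",
)

```text
time: 12.18
tool_pos: [585.7, -204.2, 227.9]
tcp_rot: [3.141, 0.0, -3.141]
contact_force: [-0.0, 0.2, -0.2]
grip_width: 91.6
finger_force: 0.0
```

```bash
python3 -c "
from h import *
wrist(['cup_b_mid'],'pics/w3.png')"
```

```text
tcp [ 585.7 -204.2  227.9]
cup_b_mid 0.62 [292. 178.] ztop 81 enc [ 548.6 -222.9   29.8] fit [ 548.4 -222.8   28. ] 924
cup_b_mid 0.45 [633.  85.] ztop 96 enc [481.1  20.7  14. ] fit [474.5  49.   32.3] 170
```

View pics/w3.png

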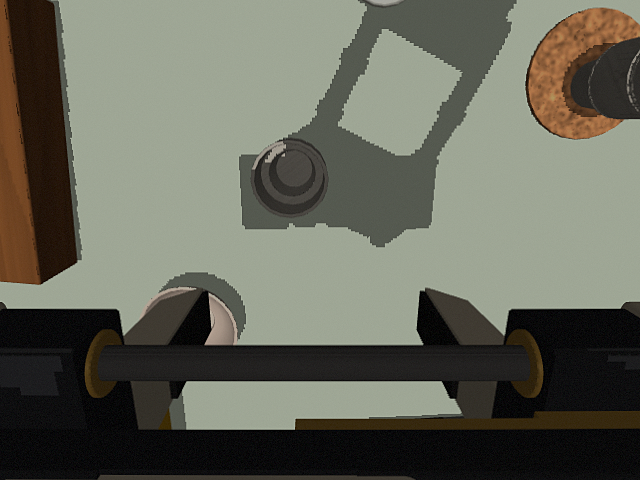

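The cup is at pixel (292,178). The wood block is about 170 mm to the left and the dish is well behind it.

apply_moves(
  motion="0.037 -0.0186 0 0; 0 0 0.04 0; 0 0 0.04 0; 0 0 0.03 0; 0 0 0 0; 0 0 0 0; 0 0 0 0",
)

```text
time: 13.15
tool_pos: [549.6, -224.3, 119.5]
tcp_rot: [-3.14, 0.003, 3.141]
contact_force: [0.8, 0.3, -0.2]
grip_width: 91.7
finger_force: 0.0
```

apply_moves(
  motion="0.001 0.001 0.03 0; 0 0 0.03 0; 0 0 0.01 0; 0 0 0 0; 0 0 0 0; 0 0 0 0",
)

```text
time: 13.9
tool_pos: [548.3, -223.3, 48.9]
tcp_rot: [-3.141, 0.002, 3.141]
contact_force: [0.0, -0.2, -0.1]
grip_width: 92.1
finger_force: 0.0
```

apply_moves(
  motion="0 0 0 0; 0 0 0 0; 0 0 0 0; 0 0 0 0; 0 0 0 0; 0 0 0 0; 0 0 0 0; 0 0 0 0",
  fingers=-1,
)

```text
time: 14.9
tool_pos: [547.7, -223.0, 47.7]
tcp_rot: [3.141, 0.0, 3.141]
contact_force: [0.0, -0.6, 0.3]
grip_width: 60.3
finger_force: 30.0
```

apply_moves(
  motion="0 0 -0.025 0; 0 0 -0.05 0; 0 0 -0.05 0; 0 0 -0.05 0; 0.01 0.038 0 0; 0.0106 0.0386 0 0; 0.0106 0.0386 0 0; 0.0106 0.0386 0 0",
)

```text
time: 15.9
tool_pos: [505.4, -67.9, 222.5]
tcp_rot: [3.141, -0.0, 3.14]
contact_force: [1.8, 0.8, -1.9]
grip_width: 60.1
finger_force: 30.0
```

apply_moves(
  motion="0.0106 0.0386 0 0; 0.0106 0.0386 0 0; 0.0106 0.0386 0 0; 0 0 0 0; 0 0 0 0; 0 0 0 0; 0 0 0 0",
)

```text
time: 16.77
tool_pos: [474.6, 45.9, 222.6]
tcp_rot: [3.142, -0.0, 3.139]
contact_force: [-0.6, 0.4, -1.2]
grip_width: 59.9
finger_force: 30.0
```

apply_moves(
  motion="0 0.0008 0.025 0; 0 0 0.015 0; 0 0 0.01 0; 0 0 0.01 0; 0 0 0.01 0; 0 0 0 0; 0 0 0 0",
)

```text
time: 17.65
tool_pos: [474.6, 47.5, 153.0]
tcp_rot: [3.142, 0.001, 3.141]
contact_force: [-0.6, 0.9, -0.7]
grip_width: 60.1
finger_force: 30.0
```

apply_moves(
  motion="0 0 0.003 0; 0 0 0.003 0; 0 0 0.001 0; 0 0 0 0; 0 0 0 0",
)

```text
time: 18.27
tool_pos: [474.4, 47.5, 145.8]
tcp_rot: [3.142, 0.0, 3.141]
contact_force: [-0.4, -0.1, -1.1]
grip_width: 60.1
finger_force: 30.0
```

apply_moves(
  motion="0 0 0.001 0; 0 0 0.001 0; 0 0 0.001 0; 0 0 0 0; 0 0 0 0",
)

```text
time: 18.9
tool_pos: [474.4, 47.5, 142.7]
tcp_rot: [3.142, 0.0, 3.141]
contact_force: [-0.2, 0.1, -2.2]
grip_width: 60.3
finger_force: 30.0
```

apply_moves(
  motion="0 0 0.001 0; 0 0 0.0005 0; 0 0 0 0; 0 0 0 0",
)

```text
time: 19.4
tool_pos: [474.6, 47.5, 141.6]
tcp_rot: [3.142, 0.001, 3.141]
contact_force: [-0.7, -0.7, 4.7]
grip_width: 60.1
finger_force: 30.0
```

Contact at the expected height, so I'm releasing.

apply_moves(
  motion="0 0 0 0; 0 0 0 0; 0 0 0 0; 0 0 0 0; 0 0 0 0; 0 0 0 0",
  fingers=1,
)

```text
time: 20.15
tool_pos: [474.4, 47.5, 141.2]
tcp_rot: [3.142, 0.0, 3.141]
contact_force: [0.2, 0.3, 1.3]
grip_width: 91.8
finger_force: 0.0
```

apply_moves(
  motion="0 0 -0.03 0; 0 0 -0.05 0; 0 0 -0.05 0; -0.03 0.04 0 0; -0.03 0.04 0 0; -0.02 0.02 0 0; 0 0 0 0; 0 0 0 0",
)

```text
time: 21.15
tool_pos: [554.0, 147.0, 270.9]
tcp_rot: [-3.141, -0.001, 3.141]
contact_force: [-0.1, -0.3, -0.5]
grip_width: 91.6
finger_force: 0.0
```

```bash
python3 -c "
from h import *
wrist(['cup_a_mid'],'pics/w4.png')
c=bot.capture('side')
cv2.imwrite('pics/s3.png',cv2.resize(c['img'][120:320,270:470],(600,600)))"
```

```text
tcp [554.  147.  270.9]
cup_a_mid 0.76 [217. 116.] ztop 130 enc [465.2  68.7  17.8] fit [474.7  47.1  29.2] 97
```

View pics/s3.png

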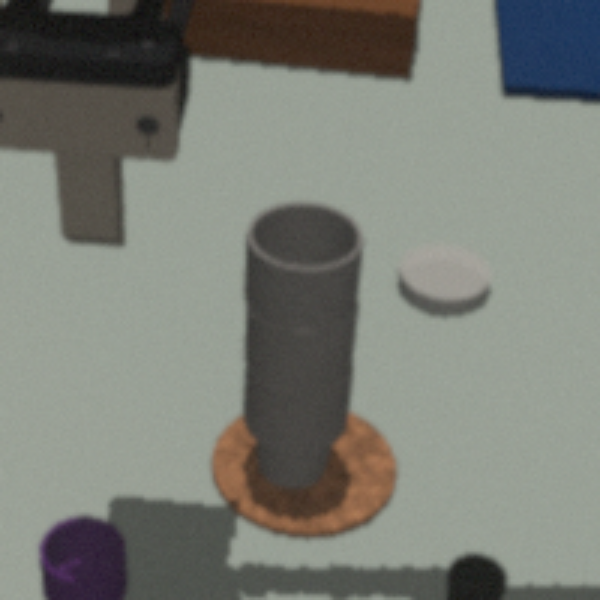

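The picture shows the three beakers straight and fully nested on the pad, with the top rim at crop (304,235). The gripper is clear, so I'm handing in.

```bash
python3 -c "
from plant import bot
print(bot.close_job())"
```

```text
the job is handed in; nothing more can be done
None
```

I stacked both loose full-size beakers on the pad beaker, left the small one untouched, and handed the job in at about 21 s; the hand-in returned no verdict, but the last side picture shows the stack upright and fully nested.

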